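Show the hand-gel bottle to the label camera

TASK

Pick up the pump bottle of hand gel and show its labels to the camera on the post: first the broad front (the side the nozzle points to), then either narrow edge, then the broad back, each squarely facing the tilted lens, with the middle of that side on the camera's focus point 170 mm straight out from the lens, and held still there for a moment. Then set the bottle down gently, standing upright inside the square metal drip tray. Do not knock over or push aside anything else, nor the camera.

Things in the scene. Friction and masses are not known exactly. Their poses are not given: they have to be found in the camera images.
- bottle: White hand-gel pump bottle, 181 mm high, loose, about 0.15 kg, standing. Origin on its underside; z up along the bottle, x from front to back (the nozzle points to -x, the front). The flat body is 42 mm thick (x -14 to 28 mm) and 70 mm wide (y -35 to 35); its shoulder narrows to the neck at 128 mm. Its upright axis runs through x = 7 mm, y = 0.
- bottle_neck (a point): Point on the bottle's upright axis 150 mm above its underside, a good place to grip. A round collar 32 mm across spans heights 128 to 143 mm, a round stem 22 mm across 143 to 164 mm, the pump head 164 to 181 mm; its nozzle reaches to x = -30 mm (head within y -6 to 19 mm).
- bottle_foot (a point): Point on the bottle's upright axis in its underside.
- bottle_front (a point): Middle of the broad front (nozzle side) of the bottle, 70 mm above the underside; that side faces the bottle's -x.
- bottle_back (a point): Middle of the broad back of the bottle, 70 mm above the underside; that side faces the bottle's +x.
- bottle_edge_left (a point): Middle of the narrow edge that faces the bottle's +y, 70 mm above the underside.
- bottle_edge_right (a point): Middle of the narrow edge that faces the bottle's -y, 70 mm above the underside.
- lens (a point): Centre of the front glass of the fixed label camera's round black lens. The head, a white box 70x90x52 mm, tilts on an axis 65 mm behind the lens, 340 mm above the desk, in a black yoke 120 mm wide on an 18 mm post (foot 116 mm across, under the axis). Axes: x points from the lens back into the head, so the camera looks along -x, slanting down 23 to 31 degrees; y is level.
- focus (a point): The camera's focus point, in the air 170 mm from the lens glass straight along its line of sight; same axes as lens (x points towards the lens). A side is shown when its middle is here and it squarely faces the lens.
- tray: Fixed square dark metal drip tray, 120x120 mm outside, 112 mm inside, rim 16 mm high and 4 mm thick, floor 4 mm above the desk. Origin at the centre of its underside, sides along its x and y.
- pen_pot: Bystander: black pen pot with pens in it, 83 mm across, 147 mm high with the pens. Origin at the centre of its underside. Leave it standing.
- mug: Bystander: white mug, 79 mm across, 114 mm over its handle, 89 mm high. Origin at the centre of its underside. Leave it standing.
- label_roll: Bystander: roll of blank labels standing flat, 58 mm across, 33 mm high. Origin at the centre of its underside. Leave it standing.
- cal_tube: Bystander: black ribbed adaptor, an upright cylinder 52 mm across, 82 mm high. Origin at the centre of its underside. Leave it standing.
- tape_roll: Bystander: roll of brown tape lying flat, 92 mm across, 48 mm high. Origin at the centre of its underside. Leave it standing.
There are look-alikes about, which are no part of the job. What is meant by the bottle is not turquoise, and is the smaller of those in its own colour.

How it is judged (in metres and radians):
On the way, in this order (a step that is already met when the one before it is completed fails the run):
1. the broad front is shown: its middle within 22 mm of the focus point, facing the lens within 0.22 rad, still (distance between bottle_front and focus below 0.022 m and x of bottle_back in the frame of focus below 0 m and angle between the x axis of bottle and the x axis of focus, either way round below 0.22 rad and linear speed of bottle below 0.06 m/s and angular speed of bottle below 0.4 rad/s), for 0.4 s.
2. then a narrow edge (either) is shown in the same way (((distance between bottle_edge_left and focus below 0.022 m and x of bottle_edge_right in the frame of focus below 0 m and angle between the y axis of bottle and the x axis of focus, either way round below 0.22 rad and linear speed of bottle below 0.06 m/s and angular speed of bottle below 0.4 rad/s) or (distance between bottle_edge_right and focus below 0.022 m and x of bottle_edge_left in the frame of focus below 0 m and angle between the y axis of bottle and the x axis of focus, either way round below 0.22 rad and linear speed of bottle below 0.06 m/s and angular speed of bottle below 0.4 rad/s))), for 0.4 s.
3. then the broad back is shown in the same way (distance between bottle_back and focus below 0.022 m and x of bottle_front in the frame of focus below 0 m and angle between the x axis of bottle and the x axis of focus, either way round below 0.22 rad and linear speed of bottle below 0.06 m/s and angular speed of bottle below 0.4 rad/s), for 0.4 s.
At the end, for the whole second after the job is handed in: The bottle stands upright (within 0.08 rad) and at rest on the floor of the drip tray, wholly inside its rim (foot within 30 mm of the tray's middle each way, no more than 5 mm above its floor); the other things stand where they stood (x of bottle_foot in the frame of tray between -0.03 and 0.03 m and y of bottle_foot in the frame of tray between -0.03 and 0.03 m and z of bottle_foot in the frame of tray below 0.009 m and angle between bottle's own z axis and vertical below 0.08 rad and linear speed of bottle below 0.03 m/s); the robot touches nothing.
It fails at once if a bystander (pen pot, mug, label roll, adaptor or tape roll) pushed more than 30 mm or tipped over (distance of any of pen_pot, mug, label_roll, cal_tube, tape_roll from where it was at the start of the episode above 0.03 m or angle between any of pen_pot, mug, label_roll, cal_tube, tape_roll's own z axis and vertical above 0.5 rad).
It fails at once if the camera head knocked out of its aim by more than 20 mm at the focus point (distance of focus from where it was at the start of the episode above 0.02 m).
It fails at once if the bottle dropped or slammed into the tray (more than 45 N) (contact force between bottle and tray above 45 N).
It also fails if it takes over 61 s, if anything falls off the work surface, if the arm or the gripper's body presses on something with over 40 N, if the wrist force passes 120 N, or if a joint passes its speed limit or range.

ROBOT

A 6-joint arm with a two-finger parallel gripper is mounted at the origin on a cart in front of the work surface, level with it; the furniture and walls round the work are solid. World frame = base frame: x ahead of the robot, y to its left, z up, the work surface at z = 0. Lengths are in m, angles in degrees, forces in N, time in s.
With the tool pointing down it reaches from about 0.25 to 0.725 m from the base axis. Payload 9.7 kg.
Tool frame: the origin (TCP) lies between the finger pads; the fingertips stand bot.tcp_to_tips ahead of it and the grasp point (between the pads) lies 2 mm behind it (bot.tcp_to_tips is the distance from the TCP to the fingertips, in m); z points along the fingers, y is the line along which they close (so a half turn about z gives the same grasp; the last joint's range is limited). The gripper opens to 85 mm and grips with 20 to 120 N. Pads are 22 mm wide; open, the fingers measure 114 mm over their backs; the gripper's body (76 mm by 85 mm) begins 54 mm behind the grasp point. The pads swing forward as they close: fully open they stand 13 mm farther back than shut.
Start: joints at [-64.802, 4.979, 10.078, 95.1, 0, 90], TCP at [0.234, -0.498, 0.248] pointing down, gripper open.
Joint ranges: [-179.16, 179.16], [-48.56, 103.87], [-65.8, 70.77], [-126.05, 130.52], [-82.76, 87.17], [-180, 180]. Speed limits (degrees/s): [127.2, 127.2, 147.25, 180, 180, 180].

INTERFACE

Orientations are given as [roll, pitch, yaw] about the fixed x, y, z axes, in that order (R = Rz(yaw) Ry(pitch) Rx(roll)).
In Python, from workcell import sensors, camera, camera_params, bot gives the robot as it stands.
- The arm moves only by the tool apply_moves, never from a script. Its argument "motion" is a list of rows, each an object with "jaw": the opening, from -1 (shut) to 1 (fully open); "xyz": the shift along the tool's x, y, z in mm, a list of three; "twist": the turn about the tool's z in rad. A call has 1 to 5 rows; each row is the pose to reach, as a shift and turn from the pose commanded when the call began, along the tool's axes at that moment; what a row does not reach only later rows make up. A row lasts 1/8 s, in which the tool goes at most 62.5 mm and 10.7 degrees, less where a joint would pass 70% of its speed; a pose out of reach is approached as far as the arm can. A call with a gripper value outside its range is refused whole. The fingers move at their own pace and stop on an object; "grip_force" is the grip in N (left out, the last holds). Time passes only in rows, so rows that repeat a pose let the fingers close. It gives the time, the measured TCP pose, the force, the opening and the grip force at its end, in the units of the state.
- sensors.get_obs(): the state, without advancing time (a new reading comes with each control period).
- camera(name): name is "side" or "top"; returns (picture, depth): 480x640x3 uint8, red, green, blue; 480x640 float32, m along the optical axis (not along the pixel's ray), 0 where there is no reading.
- camera_params(name): a dict with "mtx" (3x3 intrinsics, pixels), "k1" (the pictures are not rectified: a ray, as slopes to the right and down, at radius r is drawn at 1 + k1 r^2 times it, then the intrinsics apply), "rvec" (rotation vector, rad) and "tvec" (3), from world to camera coordinates, as OpenCV has them. Camera axes: x right, y down, z forward; pixel columns grow to the right and rows downward; lengths in m; the calibration is good to about 2 mm. A picture is of the moment at which its call begins. camera_params takes no time and is no camera call.
- bot.job_done(): hands the job in; it is judged then, once.
The state is a dict: "time": time; "q": joint angles; "qd": joint speeds; "joint_efforts": joint torques, N m; "ee_pos": TCP position; "tcp_rot": TCP orientation; "wrist_force": force on the tool from outside, world axes, zero at the start; "torque": the same for the moment, N m; "opening": finger opening in m; "grasp_force": force on a finger pad.
Only numpy, scipy, OpenCV 4.12 (cv2) and the standard library are available. Lean on these libraries where they do the work, as an engineer would, in place of code of your own. Each camera call takes 0.05 s, during which the arm holds its last target. There are 200 camera calls.

## Working session

There is one attempt and no reset: what is moved stays moved. The work goes in short steps, Python scripts to look and compute and a tool call to move; the robot and the scene stay as the last step left them, time stands still between calls to the robot, and variables do not carry over. Pictures are saved under pics/ and viewed, at most 10 in all, crops included, and the job is handed in when it is done.

Besides the shell and the picture viewer there is one more tool, called after "Request:" by a JSON object that holds its "name" and its "arguments", one argument or row to a line. apply_moves: Moves the arm, as the interface text tells. Its arguments: {"type":"object","properties":{"motion":{"type":"array","items":{"type":"object","properties":{"jaw":{"type":"number"},"xyz":{"type":"array","items":{"type":"number"}},"twist":{"type":"number"}}}},"grip_force":{"type":"number"}},"required":["motion"]}

```bash
ls; mkdir -p pics; cat > h.py <<'E'
import numpy as np, cv2
from workcell import sensors, camera, camera_params, bot
def P(n):
    p=camera_params(n); R=cv2.Rodrigues(np.array(p['rvec'],float))[0]; return np.array(p['mtx'],float),p['k1'],R,np.array(p['tvec'],float).ravel()
def ray(n,uv):
    K,k1,R,t=P(n); uv=np.atleast_2d(np.array(uv,float))
    d=cv2.undistortPoints(uv[:,None],K,np.array([k1,0,0,0.]))[:,0]
    d=np.c_[d,np.ones(len(d))]; return -R.T@t, d@R   # d scaled: depth along axis=1
def onz(n,uv,z):
    o,d=ray(n,uv); return o+d*((z-o[2])/d[:,2])[:,None]
def cloud(n,dep):
    v,u=np.mgrid[0:480,0:640]; o,d=ray(n,np.c_[u.ravel(),v.ravel()])
    X=o+d*dep.ravel()[:,None]; X[dep.ravel()<=0]=np.nan; return X.reshape(480,640,3)
E
python3 - <<'E'
from h import *
for n in('side','top'):
    im,d=camera(n); cv2.imwrite(f'pics/{n}0.png',im[...,::-1]); np.savez(f'{n}0.npz',im=im,d=d)
    K,k,R,t=P(n); print(n,K.ravel().round(1),k,(-R.T@t).round(3),R[2].round(3))
print(sensors.get_obs(),bot.tcp_to_tips)
E
```

```text
pics
side [561.3   0.  332.3   0.  561.3 232.7   0.    0.    1. ] 0.0238221983748012 [0.626 0.435 1.183] [-0.012 -0.489 -0.872]
top [459.1   0.  322.1   0.  459.1 241.5   0.    0.    1. ] -0.008811626222435247 [ 0.412 -0.091  1.3  ] [ 0.189 -0.011 -0.982]
{'time': 0.1, 'q': array([-6.48007390e+01,  5.00832494e+00,  1.00390999e+01,  9.50993978e+01,
       -4.42844994e-05,  8.99988898e+01]), 'qd': array([-0.05680996, -0.06127828,  0.08501654, -0.00234084,  0.00415931,
        0.14142518]), 'joint_efforts': array([ 1.49873395e-03, -5.21562016e+01,  4.65652764e+01,  1.61322230e-02,
        4.30232251e-05, -1.81579782e-05]), 'ee_pos': array([ 0.23409406, -0.49749234,  0.24765129]), 'tcp_rot': array([-1.79931377e+02,  4.29548194e-05,  2.52003712e+01]), 'wrist_force': array([-0.29480714,  0.14027736, -0.26835298]), 'torque': array([ 0.01910618, -0.02600237, -0.01890403]), 'grasp_force': 0.0, 'opening': 0.08554515481973705} 0.017
```

View pics/side0.png

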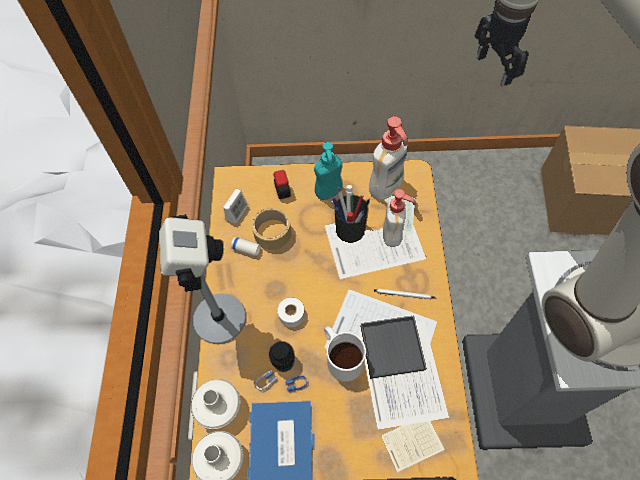

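View pics/top0.png

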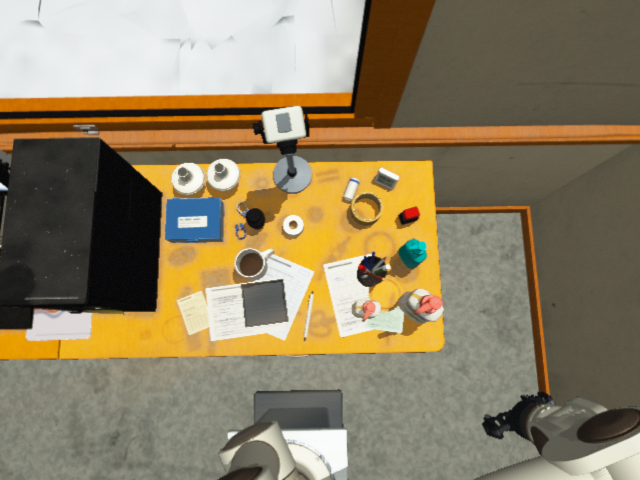

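The pictures show three pump bottles. The large white one is at side (388,160) / top (425,305), the turquoise one at side (328,170) / top (412,253), and the small white one with a coral pump at side (396,218) / top (366,310). By the description the small white one is the target. The camera head is at side (185,245) with its lens at (215,248), and the tray is at side (393,347) / top (265,303). Next I'll check the choice in one close crop and measure.

```bash
python3 - <<'E'
from h import *
S=np.load('side0.npz');T=np.load('top0.npz')
cs=cloud('side',S['d']);ct=cloud('top',T['d'])
def crop(im,u,v,w,h,s): return cv2.resize(im[v:v+h,u:u+w,::-1],None,fx=s,fy=s,interpolation=cv2.INTER_CUBIC)
a=crop(S['im'],355,175,80,60,5);b=crop(T['im'],340,285,80,60,5)
c=crop(S['im'],150,205,80,60,5);e=crop(T['im'],250,90,80,60,5)
cv2.imwrite('pics/crop.png',np.vstack([np.hstack([a,b]),np.hstack([c,e])]))
hs=lambda im:cv2.cvtColor(im,cv2.COLOR_RGB2HSV)
# coral pump of the small bottle
for n,D,C,(u0,v0,u1,v1) in(('side',S,cs,(360,180,430,250)),('top',T,ct,(340,285,395,335))):
    H=hs(D['im']);m=((H[...,0]<12)|(H[...,0]>170))&(H[...,1]>90)&(H[...,2]>120)
    k=np.zeros_like(m);k[v0:v1,u0:u1]=1;m&=k
    X=C[m];print(n,'coral',m.sum());
    for lo,hi in((.12,.145),(.145,.163),(.163,.2)):
        q=X[(X[:,2]>lo)&(X[:,2]<hi)]
        if len(q):print(lo,len(q),np.median(q,0).round(3),np.percentile(q,[2,98],0).round(3).tolist())
    m=(k>0)&(C[...,2]>.03)&(C[...,2]<.125)&(H[...,1]<80)&(H[...,2]>90);X=C[m]
    if len(X): print('white',len(X),np.percentile(X,[2,50,98],0).round(3).tolist(), cv2.minAreaRect((X[:,:2]*1000).astype(np.float32)))
# tray: dark with z<.03
H=hs(T['im']);m=(H[...,2]<90)&(ct[...,2]<.04);k=np.zeros_like(m);k[270:340,230:300]=1;m&=k
X=ct[m];print('tray',cv2.minAreaRect((X[:,:2]*1000).astype(np.float32)),np.percentile(X[:,2],[5,50,95]))
# high things: camera head
for n,C,D,(u0,v0,u1,v1) in(('side',cs,S,(140,195,240,300)),('top',ct,T,(245,95,325,160))):
    k=np.zeros((480,640),bool);k[v0:v1,u0:u1]=1;m=k&(C[...,2]>.25);X=C[m]
    print(n,'head',m.sum(),np.percentile(X,[1,50,99],0).round(3).tolist())
m=(ct[...,2]<.03)&(hs(T['im'])[...,1]<60);k=np.zeros_like(m);k[155:200,268:318]=1;m&=k
X=ct[m];print('foot',cv2.minEnclosingCircle((X[:,:2]*1000).astype(np.float32)),X[:,2].mean())
for nm,(u,v) in dict(pot=(374,268),mug=(250,263),roll=(292,225),tube=(255,218),tape=(366,209),big=(425,300),turq=(412,253)).items():print(nm,ct[v,u].round(3))
E
```

```text
side coral 242
0.12 42 [ 0.471 -0.209  0.144] [[0.453, -0.228, 0.133], [0.482, -0.202, 0.145]]
0.145 55 [ 0.465 -0.213  0.147] [[0.454, -0.226, 0.145], [0.479, -0.204, 0.154]]
0.163 133 [ 0.461 -0.212  0.182] [[0.438, -0.228, 0.176], [0.476, -0.199, 0.187]]
white 886 [[0.446, -0.342, 0.031], [0.478, -0.204, 0.065], [0.511, -0.183, 0.123]] ((490.68206787109375, -271.971923828125), (177.0047149658203, 101.48021697998047), 84.39439392089844)
top coral 161
0.12 48 [ 0.466 -0.209  0.141] [[0.452, -0.226, 0.127], [0.481, -0.204, 0.145]]
0.145 1 [ 0.464 -0.206  0.145] [[0.464, -0.206, 0.145], [0.464, -0.206, 0.145]]
0.163 109 [ 0.459 -0.214  0.179] [[0.436, -0.227, 0.173], [0.476, -0.2, 0.184]]
white 240 [[0.444, -0.25, 0.034], [0.46, -0.205, 0.114], [0.485, -0.186, 0.123]] ((464.71527099609375, -218.23355102539062), (64.78791809082031, 42.541080474853516), 84.02330780029297)
tray ((521.5615234375, 61.59271240234375), (128.20806884765625, 114.00379943847656), 6.529825210571289) [8.17411013e-05 5.81722776e-03 3.60600893e-02]
side head 3436 [[0.807, -0.179, 0.259], [0.857, -0.007, 0.358], [0.956, 0.049, 0.379]]
top head 1842 [[0.806, -0.076, 0.288], [0.852, -0.024, 0.356], [0.891, 0.042, 0.377]]
foot ((896.543701171875, -19.760324478149414), 87.53497314453125) 0.0075859419819195514
pot [ 0.575 -0.245  0.06 ]
mug [0.598 0.096 0.036]
roll [ 0.713 -0.02   0.   ]
tube [0.716 0.077 0.079]
tape [ 0.756 -0.236  0.004]
big [ 0.478 -0.348  0.193]
turq [ 0.605 -0.339  0.117]
```

View pics/crop.png

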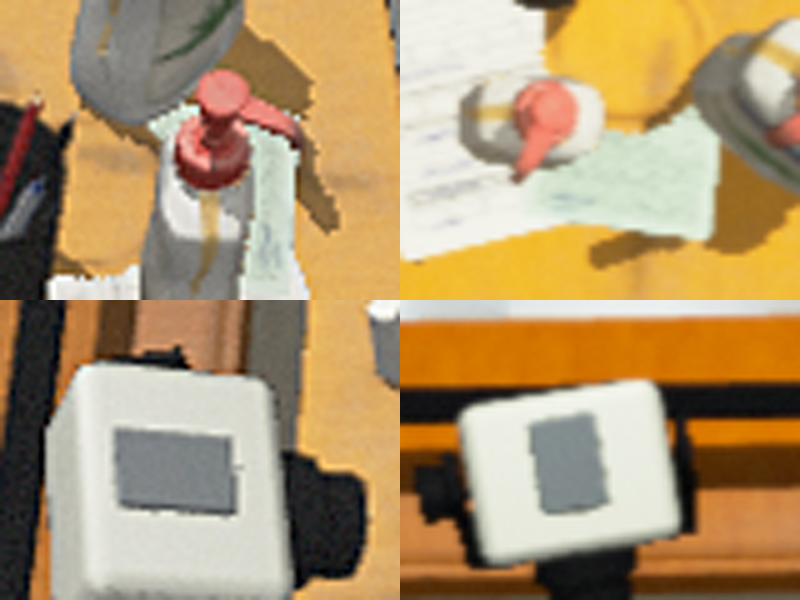

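The crop confirms it: a small white bottle with a coral pump. Its nozzle points to -x (down in the top view, tip at crop (522,178)), skewed slightly to +y. The moves only allow a twist about the tool z, so I'll check in free air how the arm treats poses at the edge of its reach.

Request:
{"name": "apply_moves", "arguments": {
  "motion": [
    {"xyz": [0,0,-62],"jaw": 1},
    {"xyz": [0,0,-124]},
    {"xyz": [0,0,-186]},
    {"xyz": [0,0,-248]},
    {"xyz": [0,0,-310]}
  ],
  "grip_force": 40
}}

```text
validation failed for argument at $.mo...
```

```bash
python3 - <<'E'
from h import *
o=sensors.get_obs();print(o['time'],o['q'].round(1),o['ee_pos'].round(3),o['tcp_rot'].round(1))
S=np.load('side0.npz');T=np.load('top0.npz')
for n,D in(('side',S),('top',T)):
    C=cloud(n,D['d']);H=cv2.cvtColor(D['im'],cv2.COLOR_RGB2HSV);I=D['im'].astype(int)
    w=(H[...,1]<45)&(H[...,2]>150);Z=C[...,2]
    k=(C[...,0]>.76)&(C[...,0]<.95)&(C[...,1]>-.1)&(C[...,1]<.08)&(Z>.33)
    X=C[w&k]
    c=np.median(X,0)
    for _ in range(6):
        nn=np.linalg.svd(X-c)[2][2];nn*=np.sign(nn[2]);r=(C[w&k]-c)@nn;X=C[w&k][abs(r-np.median(r))<.003];c=X.mean(0)
    yawf=lambda a:np.degrees(a)
    # rectangle in the plane
    e1=np.cross([0,1,0],nn);e1/=np.linalg.norm(e1);e2=np.cross(nn,e1)
    q=np.c_[(X-c)@e1,(X-c)@e2]*1000;rc=cv2.minAreaRect(q.astype(np.float32))
    ctr=c+e1*rc[0][0]/1000+e2*rc[0][1]/1000
    print(n,'head top',len(X),'n',nn.round(3),'tilt',np.degrees(np.arccos(nn[2])).round(1),'az',np.degrees(np.arctan2(nn[1],nn[0])).round(1),'rect',np.round(rc[1],1),round(rc[2],1),'ctr',ctr.round(4))
    # bottle body
    k=(abs(C[...,0]-.466)<.045)&(abs(C[...,1]+.21)<.05)&(Z>.03)&(Z<.125)&(H[...,1]<110)
    if n=='top': k&=Z>.1
    X=C[k];print('body',len(X),cv2.minAreaRect((X[:,:2]*1000).astype(np.float32)),np.percentile(X,[1,99],0).round(3).tolist())
    # tray
    v=H[...,2];m=((v<95)&(H[...,1]<80)).astype(np.uint8)
    m=cv2.morphologyEx(m,cv2.MORPH_OPEN,np.ones((3,3)))
    p=(265,303) if n=='top' else (393,347)
    l=cv2.connectedComponents(m)[1];mm=(l==l[p[1],p[0]])
    ct_=max(cv2.findContours(mm.astype(np.uint8),0,2)[0],key=cv2.contourArea)
    rc=cv2.minAreaRect(onz(n,ct_[:,0].astype(float),.016)[:,:2].astype(np.float32)*1000);print('tray',rc)
    # lens: dark pixels in the crop
    if n=='side':
        m=(v<60);k=np.zeros_like(m);k[225:275,206:232]=1;X=C[m&k&(Z>.2)];print('lensblk',len(X),np.percentile(X,[2,50,98],0).round(3).tolist())
    vv,uu=np.where((Z>.06)&(Z<.2)&(C[...,0]>.4)&(C[...,0]<.8)); X=C[vv,uu]
    for nm,(x,y) in dict(pot=(.59,-.24),mug=(.62,.09),tube=(.71,.08)).items():
        s=X[np.hypot(X[:,0]-x,X[:,1]-y)<.065]; 
        if len(s): print(nm,np.percentile(s,[3,97],0).round(3).tolist())
E
```

```text
0.1 [-64.8   5.   10.   95.1  -0.   90. ] [ 0.234 -0.497  0.248] [-179.9    0.    25.2]
side head top 1275 n [-0.434 -0.061  0.899] tilt 26.0 az -172.0 rect [67.3 87.6] 6.5 ctr [ 0.8579 -0.0202  0.3653]
body 577 ((468.4836730957031, -213.478515625), (65.33055877685547, 43.89480972290039), 87.85160827636719) [[0.447, -0.237, 0.031], [0.49, -0.182, 0.124]]
tray ((652.5929565429688, -361.06512451171875), (1356.971435546875, 1956.8492431640625), 87.55713653564453)
lensblk 324 [[0.805, -0.038, 0.314], [0.817, -0.018, 0.333], [0.828, -0.003, 0.346]]
pot [[0.531, -0.27, 0.063], [0.603, -0.196, 0.139]]
mug [[0.558, 0.04, 0.061], [0.631, 0.13, 0.093]]
tube [[0.703, 0.065, 0.061], [0.747, 0.106, 0.087]]
top head top 850 n [-0.472 -0.074  0.879] tilt 28.5 az -171.1 rect [66.  87.3] 8.0 ctr [ 0.8568 -0.0232  0.3619]
body 204 ((465.0751953125, -218.3911895751953), (64.452880859375, 40.98472595214844), 89.1026382446289) [[0.444, -0.25, 0.105], [0.485, -0.187, 0.124]]
tray ((504.2029724121094, 46.543418884277344), (47.96361541748047, 95.15760803222656), 13.949450492858887)
pot [[0.528, -0.272, 0.063], [0.602, -0.2, 0.137]]
mug [[0.557, 0.034, 0.063], [0.631, 0.126, 0.09]]
tube [[0.703, 0.06, 0.06], [0.742, 0.101, 0.085]]
```

Request:
{"name": "apply_moves", "arguments": {
  "motion": [
    {"xyz": [0,0,-62],"jaw": 1,"twist": 0},
    {"xyz": [0,0,-124],"jaw": 1,"twist": 0},
    {"xyz": [0,0,-186],"jaw": 1,"twist": 0},
    {"xyz": [0,0,-248],"jaw": 1,"twist": 0},
    {"xyz": [0,0,-310],"jaw": 1,"twist": 0}
  ],
  "grip_force": 40
}}

```text
time: 0.72
ee_pos: [0.2402, -0.5106, 0.5025]
tcp_rot: [177.2, 0.0, 25.2]
wrist_force: [0.3, -0.8, 0.9]
opening: 0.0854
grasp_force: 0.0
```

Request:
{"name": "apply_moves", "arguments": {
  "motion": [
    {"xyz": [0,0,-62],"jaw": 1,"twist": 0},
    {"xyz": [0,0,-124],"jaw": 1,"twist": 0},
    {"xyz": [0,0,-186],"jaw": 1,"twist": 0},
    {"xyz": [0,0,-248],"jaw": 1,"twist": 0},
    {"xyz": [0,0,-248],"jaw": 1,"twist": 0}
  ]
}}

```text
time: 1.35
ee_pos: [0.2283, -0.4852, 0.5486]
tcp_rot: [172.5, 0.0, 25.2]
wrist_force: [-0.2, -0.4, 0.4]
opening: 0.0852
grasp_force: 0.0
```

```bash
python3 - <<'E'
from h import *
o=sensors.get_obs();print(o['time'],o['q'].round(1),o['ee_pos'].round(3),o['tcp_rot'].round(1))
E
```

```text
1.35 [-64.8  22.6  70.6 130.4  -0.   90. ] [ 0.228 -0.485  0.549] [172.5   0.   25.2]
```

Request:
{"name": "apply_moves", "arguments": {
  "motion": [
    {"xyz": [0,0,-20],"jaw": 1,"twist": 0},
    {"xyz": [0,0,-40],"jaw": 1,"twist": 0}
  ]
}}

```text
time: 1.6
ee_pos: [0.2235, -0.4751, 0.5638]
tcp_rot: [170.8, -0.0, 25.2]
wrist_force: [0.5, 1.0, -0.4]
opening: 0.085
grasp_force: 0.0
```

Request:
{"name": "apply_moves", "arguments": {
  "motion": [
    {"xyz": [0,0,50],"jaw": 1,"twist": 0},
    {"xyz": [0,0,100],"jaw": 1,"twist": 0},
    {"xyz": [0,0,100],"jaw": 1,"twist": 0}
  ]
}}

```text
time: 1.98
ee_pos: [0.2303, -0.4895, 0.4634]
tcp_rot: [170.8, 0.0, 25.2]
wrist_force: [0.3, -0.0, -0.2]
opening: 0.0854
grasp_force: 0.0
```

The tilt gained by pushing against a joint limit persists in the commanded pose. Pushing inward at the inner reach limit should undo it, so I'll test that, since I need both directions.

Request:
{"name": "apply_moves", "arguments": {
  "motion": [
    {"xyz": [0,-60,20],"jaw": 1,"twist": 0},
    {"xyz": [0,-120,40],"jaw": 1,"twist": 0},
    {"xyz": [0,-180,60],"jaw": 1,"twist": 0},
    {"xyz": [0,-240,80],"jaw": 1,"twist": 0},
    {"xyz": [0,-280,100],"jaw": 1,"twist": 0}
  ]
}}

```text
time: 2.6
ee_pos: [0.1187, -0.2522, 0.3211]
tcp_rot: [170.7, -0.0, 25.2]
wrist_force: [0.6, 1.0, 0.7]
opening: 0.0854
grasp_force: 0.0
```

```bash
cat > st.py <<'E'
from h import *
from scipy.spatial.transform import Rotation as Ro
o=sensors.get_obs();z=Ro.from_euler('xyz',o['tcp_rot'],degrees=True).as_matrix()
print(round(o['time'],2),'q',o['q'].round(2),'p',o['ee_pos'].round(4),'rpy',o['tcp_rot'].round(1),'r',np.hypot(*o['ee_pos'][:2]).round(4),'tx',z[:,0].round(2),'ty',z[:,1].round(2),'tz',z[:,2].round(2))
E
python3 st.py
```

```text
2.6 q [-64.8  -37.03 -14.45 103.29   0.    90.  ] p [ 0.1187 -0.2522  0.3211] rpy [170.7  -0.   25.2] r 0.2787 tx [0.9  0.43 0.  ] ty [ 0.42 -0.89  0.16] tz [ 0.07 -0.15 -0.99]
```

Request:
{"name": "apply_moves", "arguments": {
  "motion": [
    {"xyz": [0,-50,10],"jaw": 1,"twist": 0},
    {"xyz": [0,-100,20],"jaw": 1,"twist": 0},
    {"xyz": [0,-100,20],"jaw": 1,"twist": 0}
  ]
}}

```text
time: 2.98
ee_pos: [0.0829, -0.1762, 0.2908]
tcp_rot: [171.7, 0.0, 25.2]
wrist_force: [0.0, -0.2, -0.0]
opening: 0.0855
grasp_force: 0.0
```

```bash
python3 st.py
```

```text
2.98 q [-64.8  -48.52 -22.44 107.8   -0.    90.  ] p [ 0.0829 -0.1762  0.2908] rpy [171.7   0.   25.2] r 0.1948 tx [ 0.9   0.43 -0.  ] ty [ 0.42 -0.9   0.14] tz [ 0.06 -0.13 -0.99]
```

Request:
{"name": "apply_moves", "arguments": {
  "motion": [
    {"xyz": [0,-50,5],"jaw": 1,"twist": 0},
    {"xyz": [0,-80,10],"jaw": 1,"twist": 0},
    {"xyz": [0,-80,10],"jaw": 1,"twist": 0}
  ]
}}

```text
time: 3.35
ee_pos: [0.0706, -0.1501, 0.3002]
tcp_rot: [174.7, 0.0, 25.2]
wrist_force: [-0.5, 0.8, -0.6]
opening: 0.0855
grasp_force: 0.0
```

```bash
python3 st.py
```

```text
3.35 q [-64.8  -48.56 -20.91 112.36  -0.    90.  ] p [ 0.0706 -0.1501  0.3002] rpy [174.7   0.   25.2] r 0.1659 tx [ 0.9   0.43 -0.  ] ty [ 0.42 -0.9   0.09] tz [ 0.04 -0.08 -1.  ]
```

Request:
{"name": "apply_moves", "arguments": {
  "motion": [
    {"xyz": [0,-60,0],"jaw": 1,"twist": 0},
    {"xyz": [0,-120,0],"jaw": 1,"twist": 0},
    {"xyz": [0,-140,0],"jaw": 1,"twist": 0}
  ]
}}

```text
time: 3.72
ee_pos: [0.0483, -0.1026, 0.3416]
tcp_rot: [177.9, 0.0, 25.2]
wrist_force: [-0.3, -0.6, -1.2]
opening: 0.0854
grasp_force: 0.0
```

```bash
python3 st.py; python3 - <<'E'
import numpy as np
from scipy.optimize import least_squares
D=np.array([[5.008,10.039,95.099,.5498,.24765],[22.6,70.6,130.4,.5362,.5486],[-37.03,-14.45,103.29,.2787,.3211],[-48.52,-22.44,107.8,.1948,.2908],[-48.56,-20.91,112.36,.1659,.3002]])
q=np.radians(D[:,:3]);a=q[:,0];b=q[:,1]-q[:,0];c=b-q[:,2]
f=lambda p:np.r_[p[0]+p[2]*np.sin(a)+p[3]*np.cos(b)-p[5]*np.sin(b)+p[4]*np.cos(c)-D[:,3],p[1]+p[2]*np.cos(a)+p[3]*np.sin(b)+p[5]*np.cos(b)+p[4]*np.sin(c)-D[:,4]]
s=least_squares(f,[0,.1,.4,.4,.25,0]);print(s.x.round(4),(s.fun*1000).round(1))
E
```

```text
3.73 q [-64.79 -48.54 -15.17 121.32  -0.    90.01] p [ 0.0483 -0.1026  0.3416] rpy [177.9   0.   25.2] r 0.1134 tx [ 0.9   0.43 -0.  ] ty [ 0.43 -0.9   0.04] tz [ 0.02 -0.03 -1.  ]
[3.000e-04 1.599e-01 4.200e-01 5.185e-01 4.122e-01 3.630e-02] [-0.  -0.   0.  -0.   0.   0.1  0.1 -0.1 -0.1  0. ]
```

```bash
cat > plan.py <<'E'
import sys
from h import *
from scipy.spatial.transform import Rotation as Ro
# plan.py x y z [yaw of tool x, deg]: shift in the tool's axes (mm), twist (rad)
o=sensors.get_obs();R=Ro.from_euler('xyz',o['tcp_rot'],degrees=True).as_matrix()
t=np.array(list(map(float,sys.argv[1:4])));d=R.T@(t-o['ee_pos'])*1000
a=np.degrees(np.arctan2(-R[0,2]*0+R[1,2],R[0,2]))
print('shift',d.round(0),'q',o['q'].round(1),'tilt',np.degrees(np.arccos(-R[2,2])).round(1),'tiltaz',a.round(0),'yaw',np.degrees(np.arctan2(R[1,0],R[0,0])).round(1))
if len(sys.argv)>4:
    y=np.radians(float(sys.argv[4]));w=R.T@[np.cos(y),np.sin(y),0];print('twist',np.arctan2(w[1],w[0]).round(3))
E
python3 plan.py .467 -.217 .3 177
```

```text
shift [330. 280.  52.] q [-64.8 -48.5 -15.2 121.3  -0.   90. ] tilt 2.1 tiltaz -65.0 yaw 25.2
twist -2.65
```

Request:
{"name": "apply_moves", "arguments": {
  "motion": [
    {"xyz": [55,40,0],"jaw": 1,"twist": -0.18},
    {"xyz": [100,80,0],"jaw": 1,"twist": -0.36},
    {"xyz": [150,120,0],"jaw": 1,"twist": -0.54},
    {"xyz": [190,160,0],"jaw": 1,"twist": -0.72},
    {"xyz": [230,200,10],"jaw": 1,"twist": -0.9}
  ]
}}

```text
time: 4.35
ee_pos: [0.3142, -0.1758, 0.3406]
tcp_rot: [178.6, 1.5, 72.7]
wrist_force: [-0.2, -0.5, 1.1]
opening: 0.0856
grasp_force: 0.0
```

```bash
python3 plan.py .467 -.217 .26 177
```

```text
shift [  8. 156.  84.] q [-28.4 -18.7  -0.7 106.3  -1.2  78.9] tilt 2.1 tiltaz -63.0 yaw 72.7
twist -1.82
```

Request:
{"name": "apply_moves", "arguments": {
  "motion": [
    {"xyz": [2,40,20],"jaw": 1,"twist": -0.18},
    {"xyz": [4,80,40],"jaw": 1,"twist": -0.36},
    {"xyz": [6,120,60],"jaw": 1,"twist": -0.54},
    {"xyz": [8,156,84],"jaw": 1,"twist": -0.72},
    {"xyz": [8,156,84],"jaw": 1,"twist": -0.9}
  ]
}}

```text
time: 4.97
ee_pos: [0.4651, -0.2183, 0.2564]
tcp_rot: [-179.6, 1.7, 124.2]
wrist_force: [-0.3, 0.2, 0.6]
opening: 0.0856
grasp_force: 0.0
```

```bash
python3 plan.py .467 -.217 .26 177
```

```text
shift [-0.  2. -4.] q [-24.5  -1.    4.8  94.6  -1.3  31.3] tilt 1.8 tiltaz -70.0 yaw 124.2
twist -0.921
```

Request:
{"name": "apply_moves", "arguments": {
  "motion": [
    {"xyz": [0,1,-4],"jaw": 1,"twist": -0.18},
    {"xyz": [0,2,-4],"jaw": 1,"twist": -0.36},
    {"xyz": [0,2,-4],"jaw": 1,"twist": -0.54},
    {"xyz": [0,2,-4],"jaw": 1,"twist": -0.72},
    {"xyz": [0,2,-4],"jaw": 1,"twist": -0.9}
  ]
}}

```text
time: 5.6
ee_pos: [0.4656, -0.217, 0.2637]
tcp_rot: [-178.3, 1.0, 175.8]
wrist_force: [0.2, 0.3, 0.5]
opening: 0.085
grasp_force: 0.0
```

```bash
python3 plan.py .467 -.217 .15 177; python3 - <<'E'
from h import *
im,d=camera('top');im2,d2=camera('side')
f=lambda im,u,v:cv2.resize(im[v:v+100,u:u+130,::-1],None,fx=3,fy=3,interpolation=cv2.INTER_CUBIC)
cv2.imwrite('pics/pre.png',np.hstack([f(im,310,250),f(im2,330,140)]))
E
```

```text
shift [  1.   4. 114.] q [-24.3  -1.1   5.5  95.1  -1.3 -20.1] tilt 2.0 tiltaz -64.0 yaw 175.8
twist -0.022
```

View pics/pre.png

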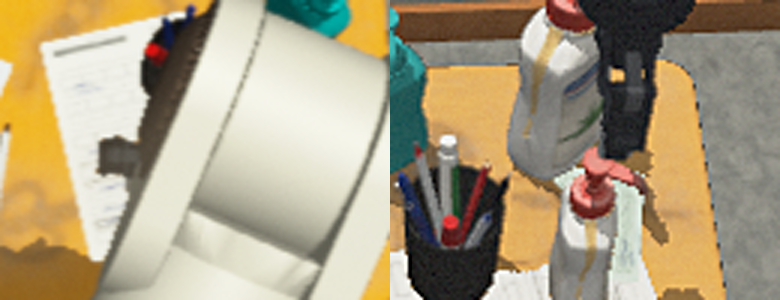

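The hand hovers over the small bottle with the fingers clear of the pen pot (crop, left) and of the large bottle behind. I'll descend now.

Request:
{"name": "apply_moves", "arguments": {
  "motion": [
    {"xyz": [1,1,35],"jaw": 1,"twist": 0},
    {"xyz": [1,2,70],"jaw": 1,"twist": 0},
    {"xyz": [1,3,95],"jaw": 1,"twist": 0},
    {"xyz": [1,4,112],"jaw": 1,"twist": 0},
    {"xyz": [1,4,114],"jaw": 1,"twist": 0}
  ]
}}

```text
time: 6.32
ee_pos: [0.466, -0.2162, 0.149]
tcp_rot: [-178.3, 0.9, 175.3]
wrist_force: [-0.2, -0.0, 0.3]
opening: 0.0853
grasp_force: 0.0
```

Request:
{"name": "apply_moves", "arguments": {
  "motion": [
    {"xyz": [0,0,0],"jaw": -1,"twist": 0},
    {"xyz": [0,0,0],"jaw": -1,"twist": 0},
    {"xyz": [0,0,0],"jaw": -1,"twist": 0},
    {"xyz": [0,0,0],"jaw": -1,"twist": 0},
    {"xyz": [0,0,0],"jaw": -1,"twist": 0}
  ],
  "grip_force": 60
}}

```text
time: 6.95
ee_pos: [0.4667, -0.2166, 0.1509]
tcp_rot: [-178.3, 1.1, 175.4]
wrist_force: [-0.3, -1.2, 5.7]
opening: 0.0286
grasp_force: 58.4
```

Request:
{"name": "apply_moves", "arguments": {
  "motion": [
    {"xyz": [0,0,-20],"jaw": -1,"twist": 0},
    {"xyz": [0,0,-70],"jaw": -1,"twist": 0},
    {"xyz": [0,0,-130],"jaw": -1,"twist": 0},
    {"xyz": [0,0,-190],"jaw": -1,"twist": 0.1},
    {"xyz": [0,0,-250],"jaw": -1,"twist": 0.2}
  ]
}}

```text
time: 7.58
ee_pos: [0.4622, -0.2084, 0.4015]
tcp_rot: [-178.5, 1.3, 163.8]
wrist_force: [0.5, -0.1, -1.7]
opening: 0.0288
grasp_force: 59.1
```

```bash
python3 plan.py .57 .02 .45 8; python3 - <<'E'
from h import *
im2,d2=camera('side');im,d=camera('top');np.savez('lift.npz',s=im2,sd=d2,t=im,td=d)
f=lambda im,u,v:cv2.resize(im[v:v+160,u:u+160,::-1],None,fx=2.4,fy=2.4,interpolation=cv2.INTER_CUBIC)
cv2.imwrite('pics/lift.png',np.hstack([f(im2,330,60),f(im,290,200)]))
E
```

```text
shift [-41. 248. -54.] q [-23.6   4.4  27.3 111.4  -1.3  -7.4] tilt 2.0 tiltaz -65.0 yaw 163.8
twist 2.718
```

View pics/lift.png

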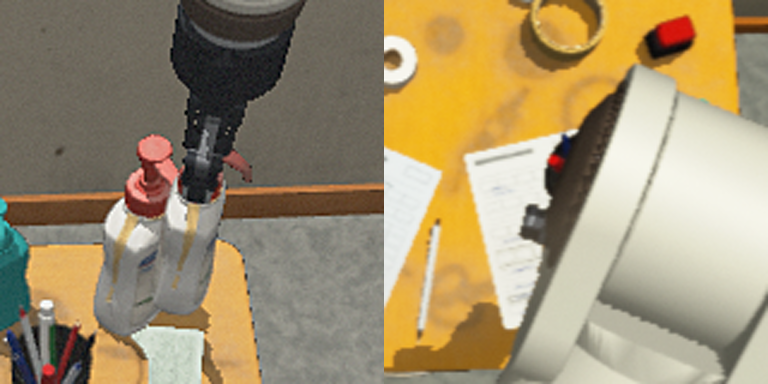

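The bottle hangs upright in the grip (crop (190,245)) and is lifted clear. Next I'll move it in front of the camera while twisting it.

Request:
{"name": "apply_moves", "arguments": {
  "motion": [
    {"xyz": [-8,40,-10],"jaw": -1,"twist": 0.18},
    {"xyz": [-16,90,-20],"jaw": -1,"twist": 0.36},
    {"xyz": [-24,140,-30],"jaw": -1,"twist": 0.54},
    {"xyz": [-32,190,-42],"jaw": -1,"twist": 0.72},
    {"xyz": [-41,248,-54],"jaw": -1,"twist": 0.9}
  ]
}}

```text
time: 8.3
ee_pos: [0.5701, 0.021, 0.4481]
tcp_rot: [179.9, 2.0, 112.1]
wrist_force: [1.0, -0.5, -0.9]
opening: 0.0285
grasp_force: 59.4
```

```bash
python3 plan.py .57 .02 .48 8
```

```text
shift [ -2.  -0. -32.] q [  3.   20.1  52.2 121.3  -1.8  70.9] tilt 2.0 tiltaz -66.0 yaw 112.1
twist 1.817
```

```bash
python3 plan.py .48 .017 .70 8
```

```text
shift [  22.  -85. -253.] q [  3.   20.1  52.2 121.3  -1.8  70.9] tilt 2.0 tiltaz -66.0 yaw 112.1
twist 1.817
```

Request:
{"name": "apply_moves", "arguments": {
  "motion": [
    {"xyz": [4,-17,-50],"jaw": -1,"twist": 0.18},
    {"xyz": [8,-34,-100],"jaw": -1,"twist": 0.36},
    {"xyz": [13,-51,-150],"jaw": -1,"twist": 0.54},
    {"xyz": [18,-68,-200],"jaw": -1,"twist": 0.72},
    {"xyz": [22,-85,-250],"jaw": -1,"twist": 0.9}
  ]
}}

```text
time: 8.93
ee_pos: [0.5369, 0.013, 0.5478]
tcp_rot: [172.6, -2.0, 63.0]
wrist_force: [-1.0, 0.9, -2.1]
opening: 0.0284
grasp_force: 60.3
```

```bash
python3 plan.py .38 .015 .8 8
```

```text
shift [ -61. -107. -270.] q [  2.3  22.8  70.7 130.5  -1.9 119.3] tilt 7.7 tiltaz -12.0 yaw 63.0
twist 0.955
```

Request:
{"name": "apply_moves", "arguments": {
  "motion": [
    {"xyz": [-12,-20,-54],"jaw": -1,"twist": 0.18},
    {"xyz": [-24,-40,-108],"jaw": -1,"twist": 0.36},
    {"xyz": [-36,-64,-162],"jaw": -1,"twist": 0.54},
    {"xyz": [-48,-85,-216],"jaw": -1,"twist": 0.72},
    {"xyz": [-61,-107,-270],"jaw": -1,"twist": 0.9}
  ]
}}

```text
time: 9.55
ee_pos: [0.4877, 0.0093, 0.6082]
tcp_rot: [175.3, -13.5, 14.0]
wrist_force: [0.4, 0.7, -1.6]
opening: 0.0282
grasp_force: 60.2
```

```bash
python3 plan.py .3 .012 .85 8
```

```text
shift [-120.  -25. -281.] q [  2.1  16.   70.6 130.5  -1.9 168.5] tilt 14.3 tiltaz -6.0 yaw 14.0
twist 0.087
```

Request:
{"name": "apply_moves", "arguments": {
  "motion": [
    {"xyz": [-30,-6,-55],"jaw": -1,"twist": 0},
    {"xyz": [-60,-12,-110],"jaw": -1,"twist": 0},
    {"xyz": [-90,-18,-170],"jaw": -1,"twist": 0},
    {"xyz": [-120,-24,-230],"jaw": -1,"twist": 0},
    {"xyz": [-150,-30,-290],"jaw": -1,"twist": 0}
  ]
}}

```text
time: 10.18
ee_pos: [0.4368, 0.0031, 0.6581]
tcp_rot: [173.7, -19.5, 14.9]
wrist_force: [0.9, 0.5, -1.5]
opening: 0.0287
grasp_force: 60.3
```

```bash
python3 plan.py .2 .012 .85 8
```

```text
shift [-150.  -41. -263.] q [  1.4   9.8  70.7 130.4  -1.7 167.3] tilt 20.4 tiltaz -3.0 yaw 14.9
twist 0.089
```

Request:
{"name": "apply_moves", "arguments": {
  "motion": [
    {"xyz": [-35,-8,-52],"jaw": -1,"twist": 0},
    {"xyz": [-70,-16,-104],"jaw": -1,"twist": 0},
    {"xyz": [-105,-25,-156],"jaw": -1,"twist": 0},
    {"xyz": [-140,-33,-208],"jaw": -1,"twist": 0},
    {"xyz": [-175,-41,-260],"jaw": -1,"twist": 0}
  ]
}}

```text
time: 10.8
ee_pos: [0.3798, -0.0024, 0.7028]
tcp_rot: [172.0, -25.5, 15.7]
wrist_force: [0.5, -0.4, -2.5]
opening: 0.0285
grasp_force: 60.3
```

```bash
python3 st.py; python3 - <<'E'
from h import *
im2,d2=camera('side');im,d=camera('top');np.savez('tilt.npz',s=im2,sd=d2,t=im,td=d)
f=lambda im,u,v:cv2.resize(im[v:v+240,u:u+260,::-1],None,fx=1.5,fy=1.5,interpolation=cv2.INTER_CUBIC)
cv2.imwrite('pics/tilt.png',np.hstack([f(im2,230,40),f(im,180,180)]))
E
```

```text
10.8 q [  0.53   3.58  70.68 130.45  -1.25 166.33] p [ 0.3798 -0.0024  0.7028] rpy [172.  -25.5  15.7] r 0.3798 tx [0.87 0.24 0.43] ty [ 0.21 -0.97  0.12] tz [ 0.45 -0.02 -0.89]
```

View pics/tilt.png

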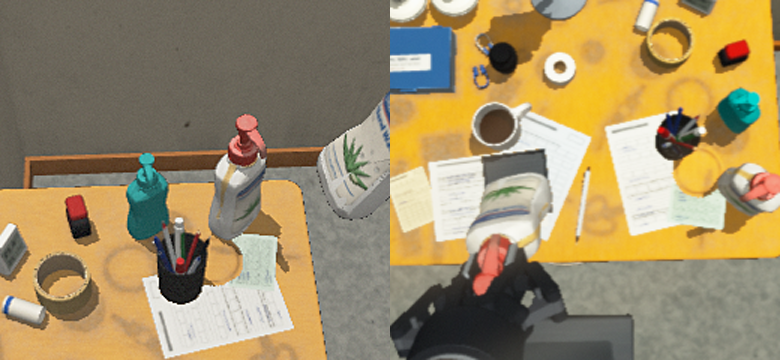

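The broad front with the leaf label now faces up toward the lens, with the bottle at top crop (510,205). I'll fit its face from depth to get the true normal and centre.

```bash
cat > face.py <<'E'
import sys
from h import *
from scipy.spatial.transform import Rotation as Ro
# face.py file : fit the upward broad face near the held bottle, in tool axes
f=sys.argv[1];D=np.load(f);o=sensors.get_obs();R=Ro.from_euler('xyz',o['tcp_rot'],degrees=True).as_matrix();p=o['ee_pos']
L=np.array([-.881,-.132,-.454]);c=-L
for n in('top','side'):
    C=cloud(n,D[n[0]+'d']);q=(C-p)@R   # tool coordinates
    m=(q[...,2]>.03)&(q[...,2]<.16)&(np.hypot(q[...,0],q[...,1])<.06)
    X=C[m];print(n,len(X))
    if len(X)<150: continue
    rng=np.random.default_rng(0);best=None
    for _ in range(400):
        a,b,d=X[rng.choice(len(X),3,False)];nn=np.cross(b-a,d-a);l=np.linalg.norm(nn)
        if l<1e-6: continue
        nn/=l;s=(abs((X-a)@nn)<.002)
        if best is None or s.sum()>best.sum(): best=s
    Y=X[best];u=np.linalg.svd(Y-Y.mean(0),full_matrices=False)[2];nn=u[2]*np.sign(u[2]@c)
    Q=(Y-p)@R
    print('inl',best.sum(),'n world',nn.round(3),'n tool',(R.T@nn).round(3),'angle to lens dir',np.degrees(np.arccos(nn@c)).round(1),'tool ext',np.percentile(Q,[2,50,98],0).round(3).tolist())
    print('bottle ext in tool',np.percentile((X-p)@R,[1,99],0).round(3).tolist())
E
python3 face.py tilt.npz
```

```text
top 2077
inl 966 n world [0.863 0.2   0.465] n tool [ 0.998  0.046 -0.032] angle to lens dir 4.2 tool ext [[0.016, -0.019, 0.034], [0.02, 0.006, 0.084], [0.023, 0.028, 0.14]]
bottle ext in tool [[-0.013, -0.028, 0.031], [0.023, 0.039, 0.142]]
side 4558
inl 2231 n world [0.865 0.241 0.44 ] n tool [ 1.     0.003 -0.009] angle to lens dir 6.4 tool ext [[0.021, -0.023, 0.036], [0.023, -0.001, 0.086], [0.025, 0.024, 0.145]]
bottle ext in tool [[-0.009, -0.033, 0.031], [0.026, 0.03, 0.147]]
```

```bash
python3 - <<'E'
from h import *
T=np.load('top0.npz');S=np.load('side0.npz')
for n,D in(('top',T),('side',S)):
    C=cloud(n,D['d']);H=cv2.cvtColor(D['im'],cv2.COLOR_RGB2HSV)
    k=(C[...,0]>.76)&(C[...,0]<.95)&(C[...,1]>-.1)&(C[...,1]<.08)&(C[...,2]>.33)&(H[...,2]>90)&(H[...,1]<60)
    nn=np.array([-.453,-.066,.889]);X=C[k];h=X@nn;X=X[abs(h-np.median(h))<.005]
    r=cv2.minAreaRect((X[:,:2]*1000).astype(np.float32));b=cv2.boxPoints(r)
    e=[b[1]-b[0],b[2]-b[1]];l=max(e,key=np.linalg.norm);print(n,'ctr',np.round(r[0],1),'size',np.round(r[1],1),'long edge az',np.degrees(np.arctan2(l[1],l[0])).round(1))
    # robust: mean direction by PCA along the sides
    k=(C[...,0]>.78)&(C[...,0]<.85)&(abs(C[...,1]+.025)<.05)&(C[...,2]>.27)&(H[...,2]<70)
    # barrel: projection on look axis
    for az in(7,8.5,10):
      a=np.radians(az);hx=np.array([np.cos(a),np.sin(a)]);X=C[k];s=(X[:,:2]-[.869,-.020])@-hx; lat=(X[:,:2]-[.869,-.020])@[-hx[1],hx[0]]
      b=(s>.04)&(s<.075)&(abs(lat)<.035);print(az,b.sum(),'lat',np.percentile(lat[b],[3,50,97]).round(4),'s max',np.percentile(s[b],98).round(4),'z',np.percentile(X[b,2],[3,97]).round(3))
E
python3 st.py
```

```text
top ctr [857.7 -22.9] size [62.3 88.7] long edge az -80.7
7 238 lat [-0.0212 -0.0031  0.0163] s max 0.0658 z [0.315 0.342]
8.5 238 lat [-0.0198 -0.0017  0.0176] s max 0.0658 z [0.315 0.342]
10 237 lat [-0.0186 -0.0004  0.0185] s max 0.0658 z [0.315 0.342]
side ctr [858.  -15.2] size [63.  99.3] long edge az -81.7
7 323 lat [-0.0115  0.0084  0.0218] s max 0.0635 z [0.315 0.345]
8.5 321 lat [-0.0103  0.0098  0.0225] s max 0.0633 z [0.315 0.345]
10 319 lat [-0.0091  0.0111  0.0233] s max 0.0632 z [0.315 0.345]
10.9 q [  0.52   3.57  70.69 130.46  -1.25 166.33] p [ 0.3796 -0.0024  0.7029] rpy [172.  -25.6  15.7] r 0.3796 tx [0.87 0.24 0.43] ty [ 0.21 -0.97  0.13] tz [ 0.45 -0.02 -0.89]
```

```bash
cat > show.py <<'E'
import sys
from h import *
from scipy.spatial.transform import Rotation as Ro
F=np.array([.663,-.053,.2326]);c=np.array([.878,.139,.457])
PT={'front':([1,.025,0],[.021,.002,.079]),'back':([-1,-.025,0],[-.021,.002,.079]),'left':([0,1,0],[0,.037,.079]),'right':([0,-1,0],[0,-.033,.079])}
n,m=map(np.array,PT[sys.argv[1]])
o=sensors.get_obs();R=Ro.from_euler('xyz',o['tcp_rot'],degrees=True).as_matrix();p=o['ee_pos']
w=R.T@c;tw=np.arctan2(w[1],w[0])-np.arctan2(n[1],n[0]);tw=(tw+np.pi)%(2*np.pi)-np.pi
R2=R@Ro.from_euler('z',tw).as_matrix();n=R2@n/np.linalg.norm(n)
t=F-R2@m;print('TCP target',t.round(3),'shift',((t-p)@R*1000).round(0),'twist',tw.round(3),'angle err after',np.degrees(np.arccos(n@c)).round(1),'now: off mm',((p+R@m-F)*1000).round(1),'q',o['q'].round(0))
E
for s in front left right back; do echo $s; python3 show.py $s; done
```

```text
front
TCP target [ 0.609 -0.053  0.294] shift [ 10.  46. 469.] twist 0.082 angle err after 2.0 now: off mm [-229.2   52.4  409. ] q [  1.   4.  71. 130.  -1. 166.]
left
TCP target [ 0.595 -0.057  0.287] shift [ -6.  46. 469.] twist -1.463 angle err after 2.0 now: off mm [-240.1   13.3  404.3] q [  1.   4.  71. 130.  -1. 166.]
right
TCP target [ 0.598 -0.056  0.289] shift [ -2.  46. 469.] twist 1.678 angle err after 2.0 now: off mm [-254.9   81.2  395.6] q [  1.   4.  71. 130.  -1. 166.]
back
TCP target [ 0.609 -0.057  0.294] shift [ 10.  50. 469.] twist -3.059 angle err after 2.0 now: off mm [-265.7   42.1  390.9] q [  1.   4.  71. 130.  -1. 166.]
```

Request:
{"name": "apply_moves", "arguments": {
  "motion": [
    {"xyz": [1,5,40],"jaw": -1,"twist": 0.02},
    {"xyz": [3,11,90],"jaw": -1,"twist": 0.04},
    {"xyz": [5,17,145],"jaw": -1,"twist": 0.06},
    {"xyz": [6,23,200],"jaw": -1,"twist": 0.08},
    {"xyz": [7,30,255],"jaw": -1,"twist": 0.08}
  ]
}}

```text
time: 11.52
ee_pos: [0.5072, -0.0345, 0.479]
tcp_rot: [174.3, -26.1, 10.6]
wrist_force: [1.4, 0.4, -0.6]
opening: 0.0282
grasp_force: 60.3
```

```bash
python3 show.py front
```

```text
TCP target [ 0.609 -0.053  0.294] shift [  5.  16. 211.] twist 0.002 angle err after 2.0 now: off mm [-101.6   18.7  185.2] q [ -4. -16.  13.  92.   1. 167.]
```

Request:
{"name": "apply_moves", "arguments": {
  "motion": [
    {"xyz": [1,4,50],"jaw": -1,"twist": 0},
    {"xyz": [2,8,100],"jaw": -1,"twist": 0},
    {"xyz": [3,12,145],"jaw": -1,"twist": 0},
    {"xyz": [4,15,185],"jaw": -1,"twist": 0},
    {"xyz": [5,16,211],"jaw": -1,"twist": 0}
  ]
}}

```text
time: 12.15
ee_pos: [0.6079, -0.053, 0.2931]
tcp_rot: [174.3, -25.9, 10.6]
wrist_force: [-0.2, 1.0, -1.3]
opening: 0.0288
grasp_force: 60.3
```

Request:
{"name": "apply_moves", "arguments": {
  "motion": [
    {"xyz": [0,0,0],"jaw": -1,"twist": 0},
    {"xyz": [0,0,0],"jaw": -1,"twist": 0}
  ]
}}

```text
time: 12.4
ee_pos: [0.6077, -0.0528, 0.2981]
tcp_rot: [174.2, -26.2, 10.7]
wrist_force: [0.4, -0.1, -1.0]
opening: 0.0287
grasp_force: 60.3
```

```bash
python3 show.py front; python3 - <<'E'
from h import *
im2,d2=camera('side');im,d=camera('top');np.savez('front.npz',s=im2,sd=d2,t=im,td=d)
f=lambda im,u,v:cv2.resize(im[v:v+200,u:u+200,::-1],None,fx=2,fy=2,interpolation=cv2.INTER_CUBIC)
cv2.imwrite('pics/front.png',np.hstack([f(im2,140,170),f(im,200,90)]))
E
python3 face.py front.npz
```

```text
TCP target [ 0.609 -0.053  0.294] shift [-1.  0.  4.] twist 0.003 angle err after 2.0 now: off mm [-0.9  0.3  4.4] q [ -6. -12.  -5.  70.   2. 165.]
top 459
inl 201 n world [0.873 0.087 0.479] n tool [ 0.996  0.08  -0.035] angle to lens dir 3.1 tool ext [[0.015, -0.015, 0.034], [0.02, 0.007, 0.09], [0.023, 0.03, 0.141]]
bottle ext in tool [[-0.01, -0.028, 0.032], [0.023, 0.039, 0.141]]
side 1348
inl 581 n world [0.875 0.161 0.456] n tool [ 1.     0.005 -0.014] angle to lens dir 2.0 tool ext [[0.019, -0.023, 0.035], [0.022, -0.001, 0.086], [0.024, 0.024, 0.144]]
bottle ext in tool [[-0.011, -0.033, 0.03], [0.025, 0.03, 0.145]]
```

View pics/front.png

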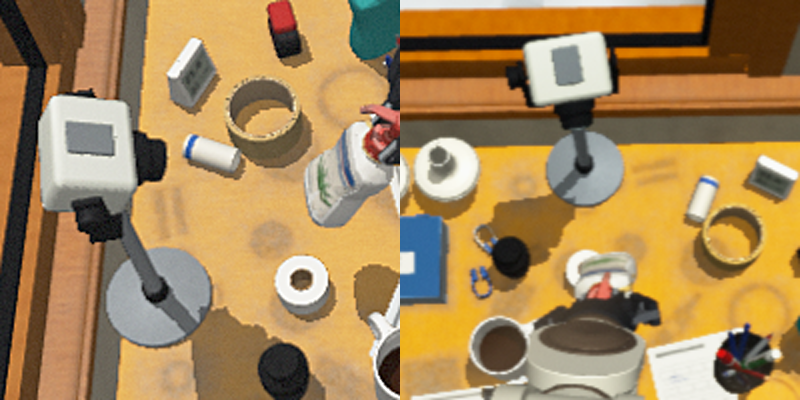

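The front faces the lens squarely: side crop shows the label at (350,180), and the lens at (150,160) lies along its normal. I'll hold here, then turn to the edge.

Request:
{"name": "apply_moves", "arguments": {
  "motion": [
    {"xyz": [-1,0,2],"jaw": -1,"twist": 0},
    {"xyz": [-1,0,3],"jaw": -1,"twist": 0},
    {"xyz": [-1,0,3],"jaw": -1,"twist": 0},
    {"xyz": [-1,0,3],"jaw": -1,"twist": 0},
    {"xyz": [-1,0,3],"jaw": -1,"twist": 0}
  ]
}}

```text
time: 13.12
ee_pos: [0.6083, -0.053, 0.2943]
tcp_rot: [174.2, -26.1, 10.7]
wrist_force: [0.4, 0.1, -2.2]
opening: 0.0289
grasp_force: 60.3
```

```bash
python3 show.py left
```

```text
TCP target [ 0.595 -0.057  0.287] shift [-16.   1.   1.] twist -1.543 angle err after 2.0 now: off mm [-14.  -37.9  -5.5] q [ -6. -12.  -6.  69.   2. 165.]
```

Request:
{"name": "apply_moves", "arguments": {
  "motion": [
    {"xyz": [-3,0,0],"jaw": -1,"twist": -0.17},
    {"xyz": [-6,0,0],"jaw": -1,"twist": -0.34},
    {"xyz": [-9,0,0],"jaw": -1,"twist": -0.51},
    {"xyz": [-12,0,0],"jaw": -1,"twist": -0.68},
    {"xyz": [-14,1,1],"jaw": -1,"twist": -0.85}
  ]
}}

```text
time: 13.75
ee_pos: [0.5964, -0.0564, 0.2873]
tcp_rot: [156.3, -12.8, 61.0]
wrist_force: [0.6, -0.7, -1.6]
opening: 0.0285
grasp_force: 60.3
```

```bash
python3 show.py left
```

```text
TCP target [ 0.595 -0.057  0.287] shift [-1. -1. -0.] twist -0.688 angle err after 2.0 now: off mm [ -3.  -24.   -1.3] q [ -6. -14.  -8.  69.   2. 116.]
```

Request:
{"name": "apply_moves", "arguments": {
  "motion": [
    {"xyz": [-1,-1,0],"jaw": -1,"twist": -0.17},
    {"xyz": [-1,-1,0],"jaw": -1,"twist": -0.34},
    {"xyz": [-1,-1,0],"jaw": -1,"twist": -0.51},
    {"xyz": [-1,-1,0],"jaw": -1,"twist": -0.65},
    {"xyz": [-1,-1,0],"jaw": -1,"twist": -0.69}
  ]
}}

```text
time: 14.38
ee_pos: [0.5953, -0.0567, 0.2867]
tcp_rot: [153.6, 4.5, 96.7]
wrist_force: [-0.0, 0.0, -2.3]
opening: 0.0287
grasp_force: 60.3
```

```bash
python3 show.py left
```

```text
TCP target [ 0.595 -0.057  0.287] shift [ 0. -0. -0.] twist -0.0 angle err after 2.0 now: off mm [ 0.6  0.  -0.1] q [ -6. -14.  -8.  69.   2.  76.]
```

Request:
{"name": "apply_moves", "arguments": {
  "motion": [
    {"xyz": [0,0,0],"jaw": -1,"twist": 0},
    {"xyz": [0,0,0],"jaw": -1,"twist": 0},
    {"xyz": [0,0,0],"jaw": -1,"twist": 0},
    {"xyz": [0,0,0],"jaw": -1,"twist": 0},
    {"xyz": [0,0,0],"jaw": -1,"twist": 0}
  ]
}}

```text
time: 15.0
ee_pos: [0.5953, -0.0567, 0.2867]
tcp_rot: [153.6, 4.4, 96.5]
wrist_force: [-0.3, -0.2, -1.7]
opening: 0.0284
grasp_force: 60.3
```

```bash
python3 show.py left;python3 - <<'E'
from h import *
im2,d2=camera('side');im,d=camera('top');np.savez('edge.npz',s=im2,sd=d2,t=im,td=d)
E
python3 face.py edge.npz;python3 show.py back
```

```text
TCP target [ 0.595 -0.057  0.287] shift [-0. -0. -0.] twist -0.003 angle err after 2.0 now: off mm [ 0.6 -0.1 -0.1] q [ -6. -14.  -8.  69.   2.  77.]
top 301
inl 97 n world [0.815 0.019 0.579] n tool [-0.118  0.981 -0.151] angle to lens dir 10.4 tool ext [[-0.021, 0.019, 0.035], [-0.006, 0.033, 0.105], [0.009, 0.038, 0.142]]
bottle ext in tool [[-0.023, -0.017, 0.032], [0.02, 0.037, 0.141]]
side 1286
inl 512 n world [-0.105  0.994 -0.019] n tool [ 0.998  0.033 -0.048] angle to lens dir 88.3 tool ext [[0.019, -0.019, 0.032], [0.023, 0.006, 0.087], [0.027, 0.027, 0.141]]
bottle ext in tool [[-0.015, -0.025, 0.03], [0.027, 0.039, 0.144]]
TCP target [ 0.609 -0.057  0.294] shift [-2. 16. -0.] twist -1.599 angle err after 2.0 now: off mm [-28.1 -25.6 -14. ] q [ -6. -14.  -8.  69.   2.  77.]
```

Request:
{"name": "apply_moves", "arguments": {
  "motion": [
    {"xyz": [0,3,0],"jaw": -1,"twist": -0.17},
    {"xyz": [0,6,0],"jaw": -1,"twist": -0.34},
    {"xyz": [-1,10,0],"jaw": -1,"twist": -0.51},
    {"xyz": [-1,13,0],"jaw": -1,"twist": -0.68},
    {"xyz": [-2,16,0],"jaw": -1,"twist": -0.85}
  ]
}}

```text
time: 15.72
ee_pos: [0.6098, -0.0565, 0.2939]
tcp_rot: [165.4, 22.6, 143.6]
wrist_force: [-0.6, -0.1, -1.2]
opening: 0.0281
grasp_force: 60.4
```

Request:
{"name": "apply_moves", "arguments": {
  "motion": [
    {"xyz": [0,0,0],"jaw": -1,"twist": -0.17},
    {"xyz": [0,0,0],"jaw": -1,"twist": -0.34},
    {"xyz": [0,0,0],"jaw": -1,"twist": -0.51},
    {"xyz": [0,0,0],"jaw": -1,"twist": -0.66},
    {"xyz": [0,0,0],"jaw": -1,"twist": -0.75}
  ]
}}

```text
time: 16.35
ee_pos: [0.6097, -0.0565, 0.2939]
tcp_rot: [-174.2, 26.1, -169.2]
wrist_force: [0.1, 0.1, -1.6]
opening: 0.0284
grasp_force: 60.5
```

```bash
python3 show.py back
```

```text
TCP target [ 0.609 -0.057  0.294] shift [ 0. -0. -0.] twist 0.005 angle err after 2.0 now: off mm [ 0.4  0.6 -0.2] q [ -6. -12.  -6.  69.   2. -15.]
```

Request:
{"name": "apply_moves", "arguments": {
  "motion": [
    {"xyz": [0,0,0],"jaw": -1,"twist": 0},
    {"xyz": [0,0,0],"jaw": -1,"twist": 0},
    {"xyz": [0,0,0],"jaw": -1,"twist": 0},
    {"xyz": [0,0,0],"jaw": -1,"twist": 0},
    {"xyz": [0,0,0],"jaw": -1,"twist": 0}
  ]
}}

```text
time: 16.98
ee_pos: [0.6097, -0.0565, 0.2939]
tcp_rot: [-174.3, 26.2, -169.5]
wrist_force: [-0.9, 0.9, -1.9]
opening: 0.0286
grasp_force: 60.5
```

```bash
python3 show.py back;python3 - <<'E'
from h import *
im2,d2=camera('side');im,d=camera('top');np.savez('back.npz',s=im2,sd=d2,t=im,td=d)
T=np.load('top0.npz');S=np.load('side0.npz')
# tray: dark grey patch, both views, rim plane
for n,D,(u0,v0,u1,v1) in(('top',T,(236,275,294,332)),('side',S,(355,310,432,385))):
    g=cv2.cvtColor(D['im'],cv2.COLOR_RGB2GRAY);H=cv2.cvtColor(D['im'],cv2.COLOR_RGB2HSV)
    m=np.zeros((480,640),np.uint8);m[v0:v1,u0:u1]=((g<105)&(H[...,1]<90))[v0:v1,u0:u1]
    m=cv2.morphologyEx(m,cv2.MORPH_OPEN,np.ones((5,5)));k=max(cv2.findContours(m,0,2)[0],key=cv2.contourArea)
    r=cv2.minAreaRect((onz(n,k[:,0].astype(float),.016)[:,:2]*1000).astype(np.float32));print(n,'tray',np.round(r[0],1),np.round(r[1],1),round(r[2],1))
E
python3 face.py back.npz
```

```text
TCP target [ 0.609 -0.057  0.294] shift [ 0. -0. -0.] twist 0.001 angle err after 2.0 now: off mm [ 0.4  0.5 -0.2] q [ -6. -12.  -6.  69.   2. -15.]
top tray [495.9  58.3] [103.3 114.5] 6.3
side tray [492.5  62.6] [118.2 120.3] 6.5
top 413
inl 185 n world [0.887 0.132 0.443] n tool [-0.999 -0.032  0.   ] angle to lens dir 1.2 tool ext [[-0.019, -0.024, 0.034], [-0.017, -0.003, 0.086], [-0.014, 0.022, 0.142]]
bottle ext in tool [[-0.02, -0.034, 0.031], [0.011, 0.033, 0.142]]
side 1275
inl 525 n world [0.894 0.155 0.42 ] n tool [-1.    -0.009  0.023] angle to lens dir 2.6 tool ext [[-0.022, -0.021, 0.034], [-0.019, 0.004, 0.087], [-0.017, 0.026, 0.144]]
bottle ext in tool [[-0.022, -0.027, 0.03], [0.015, 0.039, 0.145]]
```

All three sides are shown. Now I'll go back to the inner reach limit to undo the tilt before setting the bottle down.

```bash
python3 plan.py .36 -.025 .31; python3 - <<'E'
from h import *
print(onz('top',[[265,303],[243,283],[284,281],[288,321],[246,326]],.016).round(3))
E
```

```text
shift [ 208.   64. -127.] q [ -6.  -11.7  -5.6  69.4   1.7 -14.9] tilt 26.7 tiltaz -2.0 yaw -169.5
[[ 0.489  0.056  0.016]
 [ 0.545  0.118  0.016]
 [ 0.549  0.003  0.016]
 [ 0.438 -0.008  0.016]
 [ 0.427  0.108  0.016]]
```

Request:
{"name": "apply_moves", "arguments": {
  "motion": [
    {"xyz": [40,12,-25],"jaw": -1,"twist": 0},
    {"xyz": [85,26,-52],"jaw": -1,"twist": 0},
    {"xyz": [130,40,-80],"jaw": -1,"twist": 0},
    {"xyz": [175,54,-107],"jaw": -1,"twist": 0},
    {"xyz": [208,64,-127],"jaw": -1,"twist": 0}
  ]
}}

```text
time: 17.7
ee_pos: [0.3583, -0.0251, 0.3105]
tcp_rot: [-174.3, 26.2, -169.4]
wrist_force: [0.1, 0.9, -0.4]
opening: 0.0285
grasp_force: 60.5
```

```bash
python3 plan.py .16 -.01 .22
```

```text
shift [212.  51.  -9.] q [ -4.9 -45.  -23.8  84.4   1.2 -13.8] tilt 26.8 tiltaz -2.0 yaw -169.4
```

Request:
{"name": "apply_moves", "arguments": {
  "motion": [
    {"xyz": [42,10,-2],"jaw": -1,"twist": 0},
    {"xyz": [84,20,-4],"jaw": -1,"twist": 0},
    {"xyz": [126,30,-6],"jaw": -1,"twist": 0},
    {"xyz": [168,40,-8],"jaw": -1,"twist": 0},
    {"xyz": [212,51,-9],"jaw": -1,"twist": 0}
  ]
}}

```text
time: 18.32
ee_pos: [0.3071, -0.029, 0.2926]
tcp_rot: [-175.6, 22.4, -169.8]
wrist_force: [0.4, -0.9, -2.5]
opening: 0.0293
grasp_force: 60.4
```

```bash
python3 plan.py .1 -.01 .22
```

```text
shift [213.  55. -13.] q [ -7.5 -48.5 -25.7  90.2   2.4 -16.4] tilt 22.8 tiltaz -1.0 yaw -169.8
```

Request:
{"name": "apply_moves", "arguments": {
  "motion": [
    {"xyz": [55,14,-3],"jaw": -1,"twist": 0},
    {"xyz": [110,28,-7],"jaw": -1,"twist": 0},
    {"xyz": [165,42,-10],"jaw": -1,"twist": 0},
    {"xyz": [220,56,-14],"jaw": -1,"twist": 0},
    {"xyz": [275,70,-18],"jaw": -1,"twist": 0}
  ]
}}

```text
time: 18.95
ee_pos: [0.2516, -0.069, 0.3058]
tcp_rot: [-177.9, 19.3, -169.9]
wrist_force: [0.4, -0.4, -1.3]
opening: 0.0287
grasp_force: 60.4
```

```bash
python3 plan.py .1 0 .15
```

```text
shift [181.  98.  98.] q [-24.7 -48.5 -22.7  98.6   9.1 -33.1] tilt 19.4 tiltaz 4.0 yaw -169.9
```

Request:
{"name": "apply_moves", "arguments": {
  "motion": [
    {"xyz": [-10,40,10],"jaw": -1,"twist": 0},
    {"xyz": [-20,78,20],"jaw": -1,"twist": 0},
    {"xyz": [0,82,30],"jaw": -1,"twist": 0},
    {"xyz": [40,86,50],"jaw": -1,"twist": 0},
    {"xyz": [80,90,70],"jaw": -1,"twist": 0}
  ]
}}

```text
time: 19.58
ee_pos: [0.2691, 0.0104, 0.2548]
tcp_rot: [-178.6, 15.4, -170.1]
wrist_force: [0.2, -0.5, -2.9]
opening: 0.0287
grasp_force: 60.4
```

```bash
python3 plan.py .1 0 .15
```

```text
shift [190.  20.  56.] q [  1.4 -48.5 -28.2  94.8   0.8  -8.2] tilt 15.5 tiltaz 4.0 yaw -170.1
```

Request:
{"name": "apply_moves", "arguments": {
  "motion": [
    {"xyz": [50,6,14],"jaw": -1,"twist": 0},
    {"xyz": [100,12,28],"jaw": -1,"twist": 0},
    {"xyz": [150,18,42],"jaw": -1,"twist": 0},
    {"xyz": [200,24,56],"jaw": -1,"twist": 0},
    {"xyz": [250,30,70],"jaw": -1,"twist": 0}
  ]
}}

```text
time: 20.2
ee_pos: [0.2544, -0.0038, 0.2165]
tcp_rot: [-179.5, 11.6, -170.2]
wrist_force: [1.1, 1.5, -2.0]
opening: 0.0284
grasp_force: 60.4
```

```bash
python3 plan.py .1 0 .15
```

```text
shift [162.  30.  34.] q [ -3.  -48.5 -32.   95.1   2.1 -12.6] tilt 11.6 tiltaz 7.0 yaw -170.2
```

Request:
{"name": "apply_moves", "arguments": {
  "motion": [
    {"xyz": [50,12,-10],"jaw": -1,"twist": 0},
    {"xyz": [100,24,-20],"jaw": -1,"twist": 0},
    {"xyz": [150,36,-30],"jaw": -1,"twist": 0},
    {"xyz": [200,48,-40],"jaw": -1,"twist": 0},
    {"xyz": [250,60,-50],"jaw": -1,"twist": 0}
  ]
}}

```text
time: 20.82
ee_pos: [0.195, -0.0085, 0.2821]
tcp_rot: [179.5, 8.1, -170.2]
wrist_force: [-0.8, 0.3, -1.7]
opening: 0.0282
grasp_force: 60.4
```

```bash
python3 plan.py .1 0 .15
```

```text
shift [110.  24. 118.] q [ -6.3 -48.5 -23.5 107.4   2.8 -16. ] tilt 8.1 tiltaz 14.0 yaw -170.2
```

Request:
{"name": "apply_moves", "arguments": {
  "motion": [
    {"xyz": [50,14,20],"jaw": -1,"twist": 0},
    {"xyz": [100,28,35],"jaw": -1,"twist": 0},
    {"xyz": [150,42,45],"jaw": -1,"twist": 0},
    {"xyz": [200,56,50],"jaw": -1,"twist": 0},
    {"xyz": [250,70,55],"jaw": -1,"twist": 0}
  ]
}}

```text
time: 21.45
ee_pos: [0.1566, -0.0278, 0.2904]
tcp_rot: [177.7, 4.9, -170.0]
wrist_force: [0.1, -0.6, -3.1]
opening: 0.0285
grasp_force: 60.4
```

```bash
python3 st.py;python3 plan.py .491 .06 .25
```

```text
21.45 q [-17.24 -48.5  -22.12 113.08   4.24 -27.18] p [ 0.1566 -0.0278  0.2904] rpy [ 177.7    4.9 -170. ] r 0.159 tx [-0.98 -0.17 -0.08] ty [-0.18  0.98  0.04] tz [ 0.08  0.05 -1.  ]
shift [-340.   26.   71.] q [-17.2 -48.5 -22.1 113.1   4.2 -27.2] tilt 5.4 tiltaz 35.0 yaw -170.0
```

```bash
python3 plan.py .479 .0525 .26
```

```text
shift [-328.   21.   59.] q [-17.2 -48.5 -22.1 113.1   4.2 -27.2] tilt 5.4 tiltaz 35.0 yaw -170.0
```

Request:
{"name": "apply_moves", "arguments": {
  "motion": [
    {"xyz": [-55,4,0],"jaw": -1,"twist": 0},
    {"xyz": [-110,8,10],"jaw": -1,"twist": 0},
    {"xyz": [-165,12,20],"jaw": -1,"twist": 0},
    {"xyz": [-220,16,35],"jaw": -1,"twist": 0},
    {"xyz": [-270,18,45],"jaw": -1,"twist": 0}
  ]
}}

```text
time: 22.08
ee_pos: [0.4239, 0.039, 0.2681]
tcp_rot: [177.7, 4.8, -170.1]
wrist_force: [-0.1, -0.0, -0.3]
opening: 0.0285
grasp_force: 60.4
```

```bash
python3 plan.py .479 .0525 .22; python3 plan.py .479 .0525 .17
```

```text
shift [-52.   2.  53.] q [  3.5 -15.8  -7.1  94.2   2.8  -6.4] tilt 5.3 tiltaz 35.0 yaw -170.1
shift [-48.  -0. 103.] q [  3.5 -15.8  -7.1  94.2   2.8  -6.4] tilt 5.3 tiltaz 35.0 yaw -170.1
```

Request:
{"name": "apply_moves", "arguments": {
  "motion": [
    {"xyz": [-25,1,0],"jaw": -1,"twist": 0},
    {"xyz": [-50,2,5],"jaw": -1,"twist": 0},
    {"xyz": [-50,1,40],"jaw": -1,"twist": 0},
    {"xyz": [-49,0,75],"jaw": -1,"twist": 0},
    {"xyz": [-49,0,83],"jaw": -1,"twist": 0}
  ]
}}

```text
time: 22.7
ee_pos: [0.4757, 0.0509, 0.1882]
tcp_rot: [177.7, 4.6, -170.1]
wrist_force: [-0.4, -0.1, -0.5]
opening: 0.0282
grasp_force: 60.4
```

```bash
python3 plan.py .479 .0525 .16; python3 - <<'E'
from h import *
im2,d2=camera('side');im,d=camera('top')
f=lambda im,u,v:cv2.resize(im[v:v+150,u:u+150,::-1],None,fx=2.6,fy=2.6,interpolation=cv2.INTER_CUBIC)
cv2.imwrite('pics/place.png',np.hstack([f(im2,310,250),f(im,190,220)]))
E
```

```text
shift [-1. -0. 28.] q [  4.6 -10.  -11.2  84.4   2.7  -5.3] tilt 5.2 tiltaz 36.0 yaw -170.1
```

View pics/place.png

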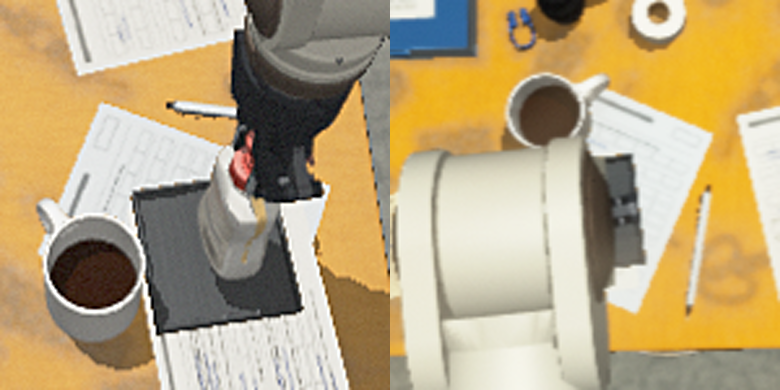

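The bottle hangs over the middle of the tray (side crop (235,270)) and the mug at (95,270) is clear. I'll lower it gently.

Request:
{"name": "apply_moves", "arguments": {
  "motion": [
    {"xyz": [-1,0,10],"jaw": -1,"twist": 0},
    {"xyz": [-2,0,18],"jaw": -1,"twist": 0},
    {"xyz": [-2,0,23],"jaw": -1,"twist": 0},
    {"xyz": [-2,0,26],"jaw": -1,"twist": 0},
    {"xyz": [-2,0,28],"jaw": -1,"twist": 0}
  ],
  "grip_force": 30
}}

```text
time: 23.42
ee_pos: [0.4808, 0.0533, 0.1629]
tcp_rot: [177.8, 4.9, -170.1]
wrist_force: [-0.5, 0.1, -2.0]
opening: 0.0288
grasp_force: 60.4
```

Request:
{"name": "apply_moves", "arguments": {
  "motion": [
    {"xyz": [0,0,1],"jaw": -1,"twist": 0},
    {"xyz": [0,0,2],"jaw": -1,"twist": 0}
  ]
}}

```text
time: 23.68
ee_pos: [0.481, 0.0533, 0.1611]
tcp_rot: [177.8, 4.9, -170.1]
wrist_force: [-0.2, -0.6, -1.1]
opening: 0.0285
grasp_force: 60.4
```

Request:
{"name": "apply_moves", "arguments": {
  "motion": [
    {"xyz": [0,0,1],"jaw": -1,"twist": 0},
    {"xyz": [0,0,2],"jaw": -1,"twist": 0},
    {"xyz": [0,0,3],"jaw": -1,"twist": 0},
    {"xyz": [0,0,4],"jaw": -1,"twist": 0}
  ],
  "grip_force": 25
}}

```text
time: 24.18
ee_pos: [0.4813, 0.0535, 0.1569]
tcp_rot: [177.8, 4.9, -170.1]
wrist_force: [0.1, -0.7, -2.2]
opening: 0.0288
grasp_force: 60.5
```

Request:
{"name": "apply_moves", "arguments": {
  "motion": [
    {"xyz": [0,0,1],"jaw": -1,"twist": 0},
    {"xyz": [0,0,2],"jaw": -1,"twist": 0}
  ]
}}

```text
time: 24.42
ee_pos: [0.4823, 0.0539, 0.1565]
tcp_rot: [177.7, 5.1, -170.1]
wrist_force: [0.9, 1.4, 11.1]
opening: 0.0285
grasp_force: 62.2
```

Request:
{"name": "apply_moves", "arguments": {
  "motion": [
    {"xyz": [0,0,-1],"jaw": -0.31,"twist": 0},
    {"xyz": [0,0,-1],"jaw": -0.27,"twist": 0},
    {"xyz": [0,0,-1],"jaw": -0.22,"twist": 0},
    {"xyz": [0,0,-1],"jaw": -0.1,"twist": 0},
    {"xyz": [0,0,-1],"jaw": 0,"twist": 0}
  ]
}}

```text
time: 25.05
ee_pos: [0.4812, 0.0536, 0.1557]
tcp_rot: [177.8, 4.9, -170.1]
wrist_force: [0.6, 0.2, -0.3]
opening: 0.0427
grasp_force: 0.1
```

Request:
{"name": "apply_moves", "arguments": {
  "motion": [
    {"xyz": [0,0,0],"jaw": 0.4,"twist": 0},
    {"xyz": [0,0,0],"jaw": 1,"twist": 0},
    {"xyz": [0,0,0],"jaw": 1,"twist": 0}
  ]
}}

```text
time: 25.42
ee_pos: [0.4813, 0.0536, 0.156]
tcp_rot: [177.8, 4.9, -170.1]
wrist_force: [0.5, -0.3, -0.2]
opening: 0.0855
grasp_force: 0.0
```

```bash
python3 - <<'E'
from h import *
o=sensors.get_obs();print(o['time'],o['opening'])
im2,d2=camera('side')
f=lambda im,u,v:cv2.resize(im[v:v+150,u:u+150,::-1],None,fx=2.6,fy=2.6,interpolation=cv2.INTER_CUBIC)
cv2.imwrite('pics/rel.png',f(im2,310,250))
C=cloud('side',d2);k=(C[...,2]>.03)&(C[...,2]<.125)&(abs(C[...,0]-.49)<.06)&(abs(C[...,1]-.06)<.06);X=C[k]
for lo,hi in((.03,.05),(.06,.08),(.1,.12)):
    q=X[(X[:,2]>lo)&(X[:,2]<hi)];print(lo,len(q),np.percentile(q,[2,98],0).round(3).tolist())
E
```

```text
25.425 0.0855494796235951
0.03 112 [[0.466, 0.048, 0.031], [0.513, 0.1, 0.05]]
0.06 81 [[0.472, 0.056, 0.06], [0.511, 0.095, 0.079]]
0.1 174 [[0.472, 0.036, 0.101], [0.512, 0.098, 0.12]]
```

View pics/rel.png

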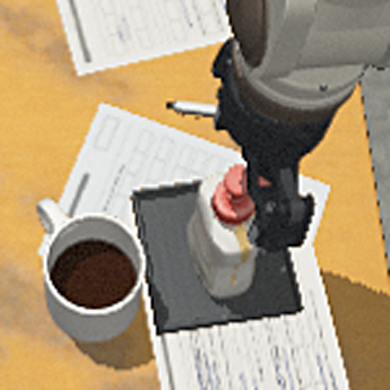

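The bottle is released and stands upright inside the tray, with its foot at side crop (225,285). I'll withdraw straight up.

Request:
{"name": "apply_moves", "arguments": {
  "motion": [
    {"xyz": [-1,1,-15],"jaw": 1,"twist": 0},
    {"xyz": [-3,2,-40],"jaw": 1,"twist": 0},
    {"xyz": [-7,3,-80],"jaw": 1,"twist": 0},
    {"xyz": [-11,4,-130],"jaw": 1,"twist": 0},
    {"xyz": [-15,6,-180],"jaw": 1,"twist": 0}
  ]
}}

```text
time: 26.1
ee_pos: [0.4808, 0.0524, 0.3394]
tcp_rot: [177.8, 4.9, -170.1]
wrist_force: [0.6, 0.4, -0.8]
opening: 0.0849
grasp_force: 0.0
```

Request:
{"name": "apply_moves", "arguments": {
  "motion": [
    {"xyz": [40,0,-20],"jaw": 1,"twist": 0},
    {"xyz": [90,0,-20],"jaw": 1,"twist": 0},
    {"xyz": [120,0,-20],"jaw": 1,"twist": 0},
    {"xyz": [120,0,-20],"jaw": 1,"twist": 0}
  ]
}}

```text
time: 26.6
ee_pos: [0.3605, 0.0307, 0.3483]
tcp_rot: [177.8, 5.1, -170.1]
wrist_force: [0.5, 0.2, -0.3]
opening: 0.0854
grasp_force: 0.0
```

```bash
python3 - <<'E'
from h import *
o=sensors.get_obs();print(o['time'],o['ee_pos'])
im2,d2=camera('side')
C=cloud('side',d2);k=(C[...,2]>.03)&(C[...,2]<.2)&(abs(C[...,0]-.49)<.06)&(abs(C[...,1]-.06)<.06);X=C[k]
for lo,hi in((.03,.05),(.06,.08),(.1,.12),(.165,.2)):
    q=X[(X[:,2]>lo)&(X[:,2]<hi)];print(lo,len(q),np.percentile(q,[2,98],0).round(3).tolist())
g=cv2.cvtColor(im2,cv2.COLOR_RGB2GRAY);H=cv2.cvtColor(im2,cv2.COLOR_RGB2HSV)
S=np.load('side0.npz');d=np.abs(S['d']-d2)>.02;d[:,440:]=0;print('changed',[(int(a),int(b),int(c)) for a,b,c in zip(*[s[1:] for s in [cv2.connectedComponentsWithStats(d.astype(np.uint8))[2][:,i] for i in(0,1,4)]]) if c>30])
E
```

```text
26.6 [0.3604601  0.03069133 0.34826558]
0.03 125 [[0.466, 0.049, 0.031], [0.513, 0.099, 0.05]]
0.06 77 [[0.469, 0.049, 0.06], [0.511, 0.095, 0.079]]
0.1 182 [[0.465, 0.036, 0.101], [0.511, 0.098, 0.12]]
0.165 204 [[0.453, 0.054, 0.172], [0.497, 0.075, 0.19]]
changed [(383, 189, 1016), (382, 313, 1174), (0, 338, 5199), (67, 422, 268), (50, 465, 49)]
```

```bash
python3 -c "
from workcell import bot
print(bot.job_done())"
```

```text
the job is handed in; nothing more can be done
None
```

The job is handed in at about 27 s: by my measurements the front, the +y narrow edge and the back were each held squarely on the focus point, and the bottle stands upright in the middle of the tray with nothing else moved; the judge gave no verdict.

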